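Wedge the rocking maze game

TASK

The wooden tilt-maze game rocks because it has lost the foot at its near right corner (seen from the robot), the one beside the loose wooden wedge. Press that corner down with the fingertips to feel it rock and let it come back up, then push the wedge along the table, thin end first, in under the right-hand side of the case at that corner, only until it takes up the gap and bears against the case, and press the corner again to feel that it no longer gives. Just press and push: grip and lift nothing, do not shove the case along the table, and leave the other things where they are.

Things in the scene. Friction and masses are not known exactly. Their poses are not given: they have to be found in the camera images.
- case: tilt-maze game: loose wooden case, 280 mm along its own x, 240 along y, 0.7 to 1.1 kg. Origin at table height below its centre. Underside 10 mm, top rim 85 mm above the table. Rubber feet 10 mm high, 18 mm in from the faces, at three corners; none at (-x,-y), the near right corner. Knobs stick out 32 mm from the middle of the -x and +y faces, a small ball tray 20 mm from -x; the -y face is plain
- loose_corner (a point): place to press: on the flat top of the 24 mm wide rim at the corner without a foot, 14 mm in from both outer faces (case frame -126, -106, +85 mm). 85 mm above the table when the case stands level, as it does at the start; about 1 N pressed on it tips this corner down till it meets the table (this point then at about 76 mm), and it comes back up when released
- gap_edge (a point): lower edge of the case's plain -y face, 10 mm above the table, 35 mm from the corner without a foot (case frame -105, -120, +10 mm); a good middle for the wedge, which goes in here along the case's own +y
- wedge: loose plain wooden wedge lying flat, 120 mm long along its own x, 40 mm wide, about 45 g, 16 mm thick at the -x end, tapering evenly to 2 mm at the +x end, ends cut square. Origin under its centre, on the table. Its thin end starts 25 to 75 mm short of the case's -y face and points at it within about 0.15 rad
- wedge_thin_end (a point): middle of the wedge's thin edge, on the table. When this is about 69 mm inside the case's -y face the wedge just meets the lower edge of the case. Up to there it slides with about 0.3 N; beyond, the push needed rises within about 4 mm to 3 to 5 N, and pushing on then shoves the case along with the wedge
- wedge_thick_end (a point): middle of the wedge's thick end face (40 mm wide, 16 mm high), 8 mm above the table; the place to push
- tile_a: round black game tile with coloured stripes, 48 mm across and 9 mm thick, lying flat; origin under its centre
- tile_b: another such tile, 48 mm across and 9 mm thick; origin under its centre
- pawn: dark wooden pawn, 28 mm across its foot and 52 mm tall, standing on the table beside the case; origin under its centre
- die: white die, 18 mm; origin under its centre
- pen: white pen lying on the table, 132 mm long along its own x, 12 mm thick; origin under its middle
- bottle_a: green glass drink bottle, 58 mm across, 230 mm tall, standing at the left; origin under its centre
- bottle_b: amber glass drink bottle, 58 mm across, 230 mm tall, standing at the left; origin under its centre
- cup: paper cup, 82 mm across its mouth, 100 mm tall, standing at the right; origin under its centre
Things that resemble listed ones, but are neither listed nor needed, are in the scene too. Of the things like the wedge, leave any that is pink, turquoise or yellow; of the rest the larger one is meant.

How it is judged (in metres and radians):
On the way, in this order (a step that is already met when the one before it is completed fails the run):
1. the corner with the missing foot is pressed down with the fingers so that it dips by at least 5 mm (height (world z) of loose_corner below 0.08 m and contact force between the fingers and case above 0.2 N), for 0.1 s.
2. the wedge is in under that corner and bears against the case, which stands level (contact force between wedge and case above 0.1 N and height (world z) of loose_corner above 0.0835 m and x of wedge_thin_end in the frame of case between -0.16 and -0.055 m and y of wedge_thin_end in the frame of case above -0.095 m and y of wedge_thick_end in the frame of case below -0.125 m), for 0.2 s.
3. the corner is pressed again from above with at least 2 N and gives less than 2 mm (contact force between the fingers and case above 2 N and height (world z) of loose_corner above 0.083 m and horizontal distance between the grasp point and loose_corner below 0.045 m and contact force between wedge and case above 1 N), for 0.2 s.
At the end, for the whole second after the job is handed in: The case rests on its three feet and the wedge, rim at the corner 84 to 86.2 mm high (level: 85), shifted under 20 mm; the wedge enters through the -y face, thin end 25 mm or more inside and within 85 mm of the -x face, thick end outside, and bears over 0.1 N (contact force between wedge and case above 0.1 N and height (world z) of loose_corner between 0.084 and 0.0862 m and angle between case's own z axis and vertical below 0.01 rad and x of wedge_thin_end in the frame of case between -0.16 and -0.055 m and y of wedge_thin_end in the frame of case above -0.095 m and y of wedge_thick_end in the frame of case below -0.125 m and linear speed of each of case, wedge below 0.01 m/s and distance of case from where it was at the start of the episode below 0.02 m); the robot touches nothing.
It fails at once if the wedge is gripped or rammed: the fingers bear on it with more than 20 N (contact force between the fingers and wedge above 20 N).
It fails at once if the wedge is lifted off the table (height (world z) of wedge above 0.012 m).
It fails at once if the case is lifted off the table (height (world z) of case above 0.012 m).
It fails at once if the case is shoved more than 20 mm along the table (distance of case from where it was at the start of the episode above 0.02 m).
It fails at once if one of the other things is moved more than 30 mm or knocked over (distance of any of tile_a, tile_b, pawn, die, pen, bottle_a, bottle_b, cup from where it was at the start of the episode above 0.03 m or angle between any of pawn, bottle_a, bottle_b, cup's own z axis and vertical above 0.5 rad).
It also fails if it takes over 58 s, if anything falls off the work surface, if the arm or the gripper's body presses on something with over 40 N, if the wrist force passes 120 N, or if a joint passes its speed limit or range.

ROBOT

A 6-joint arm with a two-finger parallel gripper is mounted at the origin on the work surface. World frame = base frame: x ahead of the robot, y to its left, z up, the work surface at z = 0. Lengths are in mm, angles in rad, forces in N, time in s.
With the tool pointing down it reaches from about 350 to 875 mm from the base axis. Payload 4.2 kg.
Tool frame: the origin (TCP) lies where the fingers leave the gripper's body, on its centre line; the fingertips stand 73 mm ahead of it and the grasp point (between the pads) lies 54 mm ahead of it; z points along the fingers, y is the line along which they close (so a half turn about z gives the same grasp; the last joint's range is limited). The gripper opens to 85 mm and grips with 20 to 120 N. Pads are 22 mm wide; open, the fingers measure 114 mm over their backs; the gripper's body (76 mm by 85 mm) begins 54 mm behind the grasp point. The pads swing forward as they close: fully open they stand 13 mm farther back than shut.
Start: joints at [-0.939, 0.385, 0.008, 0, -1.194, -0.259], TCP at [227.654, -582.042, 303.912] pointing down, gripper open.
Joint ranges: [-3.14, 3.14], [-1.21, 2.06], [-1.07, 1.41], [-3.16, 2.05], [-2.99, -0.16], [-3.1, 3.1]. Speed limits (rad/s): [2.79, 2.79, 3.14, 3.14, 3.14, 3.14].

INTERFACE

Orientations are given as a unit quaternion [w, x, y, z].
In Python, from cell import robot gives the robot as it stands.
- The arm moves only by the tool move_arm, never from a script. Its arguments are lists of equal length, an entry for each row: "xyz": the shift along the tool's x, y, z in cm, a list of three; "twist": the turn, a rotation vector about the tool's x, y, z in degrees, a list of three; "gripper": the opening, from 0 (shut) to 1 (fully open). A call has 1 to 20 rows; each row shifts and turns the commanded pose from where the row before left it, along the tool's axes as they then stand; what a row does not reach is not made up. A row lasts 1/8 s, in which the tool goes at most 62.5 mm and 10.7 degrees, less where a joint would pass 70% of its speed; a pose out of reach is approached as far as the arm can. A call is refused whole if a number of a shift passes 6.25 or a number of a turn 10.7, either way. A call with a gripper value outside its range is refused whole. The fingers move at their own pace and stop on an object; "newtons" is the grip in N (left out, the last holds). Time passes only in rows, so rows that do not move let the fingers close. It gives the time, the measured TCP pose, the force, the opening and the grip force at its end, in the units of the state.
- robot.get_state(): the state, without advancing time (a new reading comes with each control period).
- robot.snapshot(name): name is "scene" or "top"; returns a dict with "pixels" (480x640x3 uint8, red, green, blue), "z_map" (480x640 float32, mm along the optical axis (not along the pixel's ray), 0 where there is no reading), "fx", "fy", "cx", "cy" (pixels), "world_to_cam" (4x4, takes a point from world to camera coordinates). Camera axes: x right, y down, z forward; pixel columns grow to the right and rows downward; lengths in mm; the calibration is good to about 2 mm. A picture is of the moment at which its call begins.
- robot.hand_in(): hands the job in; it is judged then, once.
Trained networks look in the newest picture that a camera, given by its name, has taken for a name from the list of things; names that differ only in an ending like _2 or _b are one class to them, and where a whole thing is asked for, a point or a joint stands for the part that bears it (a point fixed in the world has none). Each returns a list of dicts, best first, with "p" (0 to 1); they miss things now and then, are a little off and sometimes report something else, mostly with a low value. They report only what shows in the picture. A call takes as long as a camera call. They do not tell look-alikes from the thing itself.
- robot.spot_in(thing, camera): "position" ([row, column] in pixels, amid what is visible of it).
The state is a dict: "time": time; "joints": joint angles; "dq": joint speeds; "tau": joint torques, N m; "tool_pos": TCP position; "eef_rot": TCP orientation; "contact_force": force on the tool from outside, world axes, zero at the start; "torque": the same for the moment, N m; "finger_gap": opening from 0.0 (shut) to 1.0 (fully open); "grip_force": force on a finger pad.
Only numpy, scipy, OpenCV 4.12 (cv2) and the standard library are available. Lean on these libraries where they do the work, as an engineer would, in place of code of your own. Each camera call takes 0.05 s, during which the arm holds its last target. There are 200 camera calls.

## Working session

There is one attempt and no reset: what is moved stays moved. The work goes in short steps, Python scripts to look and compute and a tool call to move; the robot and the scene stay as the last step left them, time stands still between calls to the robot, and variables do not carry over. Pictures are saved under pics/ and viewed, at most 10 in all, crops included, and the job is handed in when it is done.

Besides the shell and the picture viewer there is one more tool, called after "Request:" by a JSON object that holds its "op" and its "data", one argument or row to a line. move_arm: Moves the arm, as the interface text tells. Its arguments: {"type":"object","properties":{"xyz":{"type":"array","items":{"type":"array","items":{"type":"number"}}},"twist":{"type":"array","items":{"type":"array","items":{"type":"number"}}},"gripper":{"type":"array","items":{"type":"number"}},"newtons":{"type":"number"}},"required":["xyz","twist","gripper"]}

```bash
ls; mkdir -p pics; cat > h.py <<'E'
import numpy as np, cv2
from cell import robot
def snap(cam,name):
    s=robot.snapshot(cam); cv2.imwrite(f'pics/{name}.png',cv2.cvtColor(s['pixels'],cv2.COLOR_RGB2BGR))
    np.savez(f'{name}.npz',**s); return s
def world(s,r,c,z=None):
    T=np.linalg.inv(s['world_to_cam']); d=np.array([(c-s['cx'])/s['fx'],(r-s['cy'])/s['fy'],1])
    if z is None: return T[:3,:3]@(d*s['z_map'][int(r),int(c)])+T[:3,3]
    v=T[:3,:3]@d; return T[:3,3]+v*(z-T[2,3])/v[2]
E
python3 - <<'E'
from h import *
for cam in('top','scene'):
    s=snap(cam,cam+'0')
    for t in('case','wedge','loose_corner','gap_edge','wedge_thin_end','wedge_thick_end'):
        for d in robot.spot_in(t,cam)[:3]:
            r,c=d['position']; print(cam,t,round(d['p'],2),np.round([r,c]),np.round(world(s,r,c)))
print(robot.get_state())
E
```

```text
pics
top case 0.57 [230. 302.] [649.  66.  84.]
top wedge 0.77 [285. 405.] [ 508. -192.   10.]
top wedge 0.65 [328. 488.] [ 393. -400.   14.]
top wedge 0.59 [257. 465.] [ 577. -349.   10.]
top loose_corner 0.55 [233. 308.] [642.  51.  84.]
top gap_edge 0.65 [287. 404.] [ 503. -190.    7.]
top wedge_thin_end 0.89 [337. 427.] [ 373. -245.    1.]
top wedge_thin_end 0.8 [257. 467.] [ 576. -356.    9.]
top wedge_thin_end 0.79 [285. 405.] [ 510. -192.    8.]
top wedge_thick_end 0.83 [211. 433.] [ 701. -273.    9.]
top wedge_thick_end 0.78 [285. 402.] [ 509. -184.    6.]
top wedge_thick_end 0.68 [335. 430.] [ 380. -251.    7.]
scene case 0.91 [270. 322.] [682.  70.  76.]
scene case 0.34 [222. 280.] [ 514. -183.    6.]
scene wedge 0.9 [220. 281.] [ 509. -182.    8.]
scene wedge 0.86 [182. 243.] [ 403. -406.    2.]
scene wedge 0.71 [214. 219.] [ 576. -366.    2.]
scene loose_corner 0.75 [270. 322.] [688.  72.  81.]
scene loose_corner 0.61 [235. 241.] [ 625. -239.   12.]
scene gap_edge 0.56 [270. 324.] [688.  78.  84.]
scene wedge_thin_end 0.82 [248. 213.] [ 705. -278.    4.]
scene wedge_thin_
[... 272 characters left out ...]
6.]
{'time': 0.7, 'joints': array([-9.39377363e-01,  3.84676049e-01,  7.89440354e-03, -2.40700119e-05,
       -1.19403431e+00, -2.58613799e-01]), 'dq': array([ 0.00069873, -0.00023455,  0.00303122,  0.0005377 , -0.00059428,
       -0.00026892]), 'tau': array([ 3.30921248e-04, -3.91948700e+01,  1.88585079e+01,  4.18960735e+00,
       -2.01334774e-04, -1.23395429e-05]), 'tool_pos': array([ 227.66283107, -582.02216439,  303.92077595]), 'eef_rot': array([ 5.87709697e-06, -1.85320650e-01,  9.82678104e-01,  1.36736855e-05]), 'contact_force': array([ 0.05715287, -0.35456701,  0.00927777]), 'torque': array([-0.00960443, -0.02868692, -0.00620472]), 'grip_force': 0.0, 'finger_gap': 0.9973860949592511}
```

View pics/top0.png

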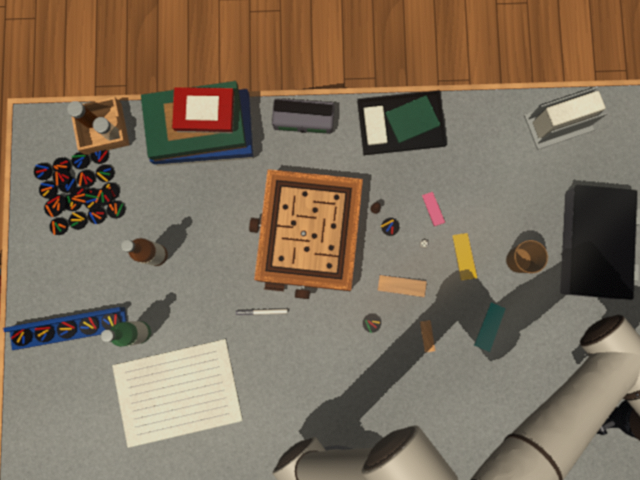

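View pics/scene0.png

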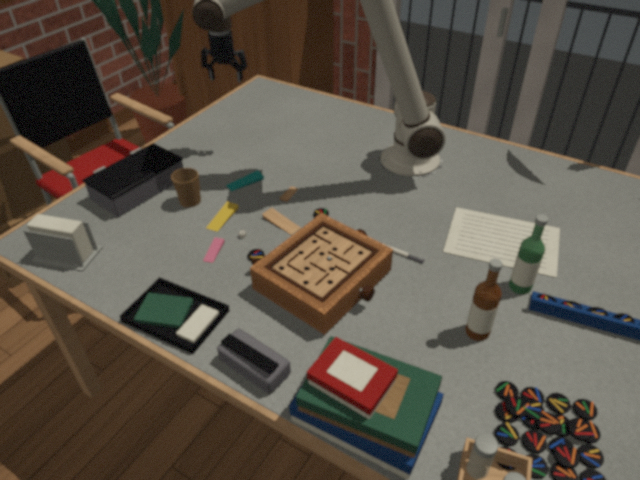

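The top picture shows the case centred near (row 230, col 308), with its footless near-right corner near (290, 352). The wooden wedge is at (285, 403), thick end to the right. The small wooden strip at (335, 428) is the decoy. Next I'll measure outlines.

```bash
python3 - <<'E'
from h import *
s=dict(np.load('top0.npz')); z=s['z_map']; T=np.linalg.inv(s['world_to_cam'])
r,c=np.mgrid[0:480,0:640]
P=np.stack([(c-s['cx'])/s['fx']*z,(r-s['cy'])/s['fy']*z,z],-1)@T[:3,:3].T+T[:3,3]
m=(P[...,2]>74)&(P[...,2]<95)&(r>150)&(r<310)&(c>235)&(c<380)
m=cv2.morphologyEx(m.astype(np.uint8),cv2.MORPH_OPEN,np.ones((7,7)))
def rect(m,zz):
    k=max(cv2.findContours(m,cv2.RETR_EXTERNAL,cv2.CHAIN_APPROX_NONE)[0],key=cv2.contourArea)[:,0]
    w=np.array([world(s,b,a,zz)[:2] for a,b in k],np.float32)
    R=cv2.minAreaRect(w); print(R); print(np.round(cv2.boxPoints(R),1)); return k
print('rimz',np.median(P[...,2][m>0])); rect(m,85)
px=s['pixels'].astype(int)
w=((px[...,0]-px[...,2]>55)&(r>270)&(r<302)&(c>370)&(c<435)).astype(np.uint8)
print(w.sum()); k=rect(w,8)
# height profile along wedge
for cc in range(376,432,4):
    q=(w>0)&(c==cc)
    if q.any(): print(cc,np.round(P[q].mean(0),1),px[q].mean(0).round(), np.where(q)[0].min(),np.where(q)[0].max())
big=cv2.resize(cv2.cvtColor(s['pixels'],cv2.COLOR_RGB2BGR)[255:345,330:450],(800,600),interpolation=cv2.INTER_CUBIC)
cv2.imwrite('pics/crop0.png',big)
E
```

```text
rimz 83.12371083995345
((652.498046875, 49.463768005371094), (240.05056762695312, 280.58172607421875), 82.23320770263672)
[[497.3 -50.5]
 [775.3 -88.4]
 [807.7 149.4]
 [529.7 187.3]]
751
((507.7771301269531, -183.5504608154297), (122.03814697265625, 40.98809814453125), 80.63884735107422)
[[ 477.6 -240.4]
 [ 518.1 -247.1]
 [ 537.9 -126.7]
 [ 497.5 -120. ]]
380 [ 517.4 -128.7    3.2] [199. 148.  98.] 275 290
384 [ 514.4 -138.7    5.9] [196. 147.  99.] 276 291
388 [ 514.  -149.     6.6] [194. 146.  99.] 276 291
392 [ 511.2 -159.3    5.4] [191. 145.  99.] 277 292
396 [ 510.8 -169.4    7.9] [190. 145.  99.] 277 292
400 [ 507.9 -179.5    9. ] [190. 144.  99.] 278 293
404 [ 507.5 -189.6   10.9] [190. 144.  98.] 278 293
408 [ 504.7 -199.8   10.4] [189. 143.  98.] 279 294
412 [ 504.4 -210.1   10.4] [186. 141.  96.] 279 294
416 [ 501.4 -219.9   13.4] [188. 142.  96.] 280 295
420 [ 498.5 -229.9   14.4] [186. 140.  95.] 281 296
424 [ 498.2 -239.9   15.9] [176. 135.  94.] 281 296
```

View pics/crop0.png

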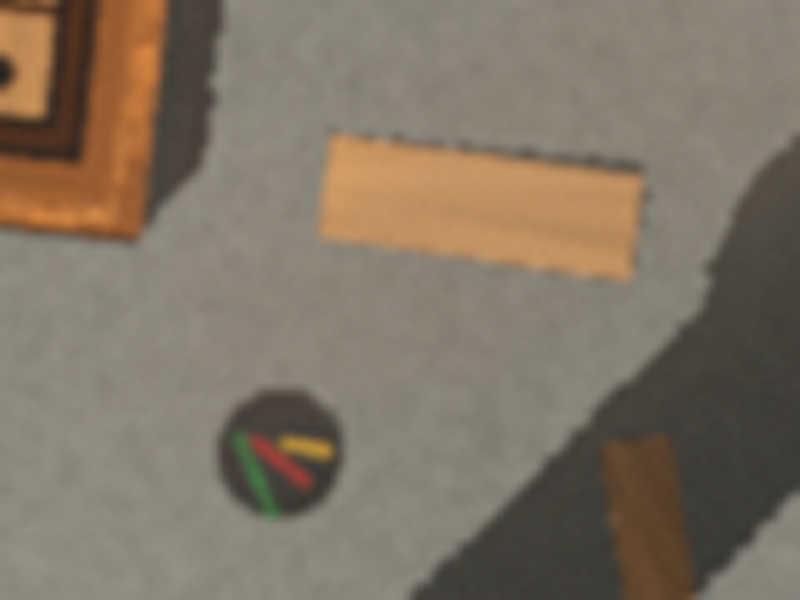

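The crop shows the wedge lying in line with the gap, about 70 mm short of the case and 110 mm left of the case centre line, and tile_a is well clear. I'll turn the tool square to the push direction, shut the fingers and go above the corner.

Request:
{"op": "move_arm", "data": {
  "xyz": [
    [0,0,0],
    [0,0,0],
    [0,0,0],
    [0,0,0],
    [0,0,0],
    [0,0,0],
    [-4.48,-1.48,0],
    [-4.48,-1.48,0],
    [-4.48,-1.48,0],
    [-4.48,-1.48,0],
    [-4.48,-1.48,0],
    [-4.48,-1.48,0],
    [-4.48,-1.48,0],
    [-4.48,-1.48,0],
    [-4.48,-1.48,0],
    [-4.48,-1.48,0],
    [-4.48,-1.48,0],
    [-4.48,-1.48,0],
    [-4.48,-1.48,0],
    [0,0,0]
  ],
  "twist": [
    [0,0,-9.87],
    [0,0,-9.87],
    [0,0,-9.87],
    [0,0,-9.87],
    [0,0,-9.87],
    [0,0,-9.87],
    [0,0,0],
    [0,0,0],
    [0,0,0],
    [0,0,0],
    [0,0,0],
    [0,0,0],
    [0,0,0],
    [0,0,0],
    [0,0,0],
    [0,0,0],
    [0,0,0],
    [0,0,0],
    [0,0,0],
    [0,0,0]
  ],
  "gripper": [0,0,0,0,0,0,0,0,0,0,0,0,0,0,0,0,0,0,0,0],
  "newtons": 20
}}

```text
time: 3.2
tool_pos: [514.0, -36.6, 303.8]
eef_rot: [0.0, -0.648, 0.762, -0.0]
contact_force: [-0.7, 0.1, 0.1]
finger_gap: -0.002
grip_force: 0.0
```

Request:
{"op": "move_arm", "data": {
  "xyz": [
    [0,0,4],
    [0,0,4],
    [0,0,4],
    [0,0,2],
    [0,0,0],
    [0,0,0]
  ],
  "twist": [
    [0,0,0],
    [0,0,0],
    [0,0,0],
    [0,0,0],
    [0,0,0],
    [0,0,0]
  ],
  "gripper": [0,0,0,0,0,0]
}}

```text
time: 3.95
tool_pos: [513.4, -39.3, 165.0]
eef_rot: [0.001, -0.647, 0.763, -0.001]
contact_force: [-0.3, 0.4, 0.9]
finger_gap: 0.003
grip_force: 0.0
```

Request:
{"op": "move_arm", "data": {
  "xyz": [
    [0,0,0.2],
    [0,0,0.2],
    [0,0,0.2],
    [0,0,0.2],
    [0,0,0.2],
    [0,0,0.2],
    [0,0,0],
    [0,0,0]
  ],
  "twist": [
    [0,0,0],
    [0,0,0],
    [0,0,0],
    [0,0,0],
    [0,0,0],
    [0,0,0],
    [0,0,0],
    [0,0,0]
  ],
  "gripper": [0,0,0,0,0,0,0,0]
}}

```text
time: 4.95
tool_pos: [512.6, -39.0, 151.9]
eef_rot: [-0.0, -0.647, 0.763, 0.0]
contact_force: [-2.7, -1.0, 2.6]
finger_gap: 0.0
grip_force: 1.3
```

Request:
{"op": "move_arm", "data": {
  "xyz": [
    [0,0,0.1],
    [0,0,0.1],
    [0,0,0],
    [0,0,0]
  ],
  "twist": [
    [0,0,0],
    [0,0,0],
    [0,0,0],
    [0,0,0]
  ],
  "gripper": [0,0,0,0]
}}

```text
time: 5.45
tool_pos: [512.6, -39.1, 149.9]
eef_rot: [-0.0, -0.647, 0.763, 0.0]
contact_force: [-2.1, -2.8, 2.5]
finger_gap: -0.002
grip_force: 1.7
```

```bash
python3 - <<'E'
from h import *
s=snap('top','press'); s0=dict(np.load('top0.npz'))
st=robot.get_state(); print(st['tool_pos'],st['contact_force'])
# nearest visible rim: compare case rim z around near-right
for r,c in((283,320),(278,350),(270,354),(250,357)): print(world(s,r,c).round(1),world(s0,r,c).round(1))
E
```

```text
[512.62867723 -39.08822122 149.89014221] [-2.79580375 -1.56564146  2.77986365]
[500.2  18.  415.9] [516.5  25.3  83.6]
[506.8 -38.5 439.4] [526.3 -48.7  90.1]
[521.5 -46.4 439.4] [552.5 -62.7  -7.3]
[604.8 -72.3  -6.7] [604.4 -72.1  -2.1]
```

Contact with 2.7 N at a tip height of 77 mm: the corner dips. Releasing, then moving behind the wedge.

Request:
{"op": "move_arm", "data": {
  "xyz": [
    [0,0,-0.3],
    [0,0,-0.3],
    [0,0,-0.4],
    [0,0,-1],
    [0,0,-3],
    [0,0,-3],
    [4.6,-0.38,0],
    [4.6,-0.38,0],
    [4.6,-0.38,0],
    [4.6,-0.38,0],
    [4.6,-0.38,0],
    [0,0,0],
    [0,0,4],
    [0,0,4],
    [0,0,0],
    [0,0,0]
  ],
  "twist": [
    [0,0,0],
    [0,0,0],
    [0,0,0],
    [0,0,0],
    [0,0,0],
    [0,0,0],
    [0,0,0],
    [0,0,0],
    [0,0,0],
    [0,0,0],
    [0,0,0],
    [0,0,0],
    [0,0,0],
    [0,0,0],
    [0,0,0],
    [0,0,0]
  ],
  "gripper": [0,0,0,0,0,0,0,0,0.1,0.1,0.1,0.1,0.1,0.1,0.1,0.1]
}}

```text
time: 7.5
tool_pos: [495.0, -268.9, 151.5]
eef_rot: [0.0, -0.647, 0.762, -0.001]
contact_force: [0.2, -0.0, 0.8]
finger_gap: 0.101
grip_force: 0.0
```

```bash
cat >> h.py <<'E'
def wedge(s,c0,c1):
    px=s['pixels'].astype(int); r,c=np.mgrid[0:480,0:640]
    w=((px[...,0]-px[...,2]>55)&(r>265)&(r<302)&(c>c0)&(c<c1)).astype(np.uint8)
    k=max(cv2.findContours(w,cv2.RETR_EXTERNAL,cv2.CHAIN_APPROX_NONE)[0],key=cv2.contourArea)[:,0]
    print(np.round(cv2.boxPoints(cv2.minAreaRect(np.array([world(s,b,a,8)[:2] for a,b in k],np.float32))),1))
def case(s):
    z=s['z_map']; T=np.linalg.inv(s['world_to_cam']); r,c=np.mgrid[0:480,0:640]
    P=np.stack([(c-s['cx'])/s['fx']*z,(r-s['cy'])/s['fy']*z,z],-1)@T[:3,:3].T+T[:3,3]
    m=(P[...,2]>74)&(P[...,2]<95)&(r>150)&(r<310)&(c>235)&(c<380)
    m=cv2.morphologyEx(m.astype(np.uint8),cv2.MORPH_OPEN,np.ones((7,7)))
    k=max(cv2.findContours(m,cv2.RETR_EXTERNAL,cv2.CHAIN_APPROX_NONE)[0],key=cv2.contourArea)[:,0]
    print(np.round(cv2.boxPoints(cv2.minAreaRect(np.array([world(s,b,a,85)[:2] for a,b in k],np.float32))),1))
E
python3 - <<'E'
from h import *
s=snap('top','t2'); case(s); wedge(s,370,435)
E
```

```text
[[497.1 -50.2]
 [775.2 -88.4]
 [807.9 149.2]
 [529.8 187.4]]Traceback (most recent call last):
  File "<stdin>", line 2, in <module>
  File "h.py", line 13, in wedge
    k=max(cv2.findContours(w,cv2.RETR_EXTERNAL,cv2.CHAIN_APPROX_NONE)[0],key=cv2.contourArea)[:,0]
      ~~~^^^^^^^^^^^^^^^^^^^^^^^^^^^^^^^^^^^^^^^^^^^^^^^^^^^^^^^^^^^^^^^^^^^^^^^^^^^^^^^^^^^^
ValueError: max() iterable argument is empty
```

View pics/t2.png

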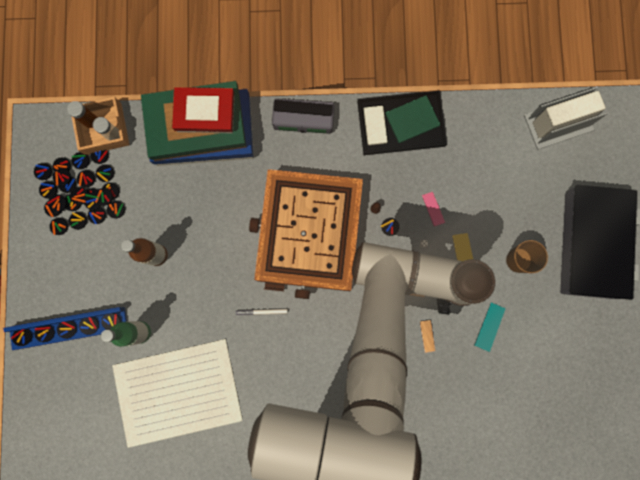

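The case is unmoved and the arm hides the wedge from above. I'll lower behind the thick end and push gently.

Request:
{"op": "move_arm", "data": {
  "xyz": [
    [0,0,3.5],
    [0,0,3],
    [0,0,0.85],
    [0,0,0],
    [0,0,0],
    [-0.5,0,0],
    [-0.5,0,0],
    [-0.5,0,0],
    [-0.5,0,0],
    [-0.5,0,0],
    [-0.5,0,0],
    [0,0,0]
  ],
  "twist": [
    [0,0,0],
    [0,0,0],
    [0,0,0],
    [0,0,0],
    [0,0,0],
    [0,0,0],
    [0,0,0],
    [0,0,0],
    [0,0,0],
    [0,0,0],
    [0,0,0],
    [0,0,0]
  ],
  "gripper": [0.1,0.1,0.1,0.1,0.1,0.1,0.1,0.1,0.1,0.1,0.1,0.1]
}}

```text
time: 9.05
tool_pos: [498.8, -239.0, 76.3]
eef_rot: [-0.0, -0.647, 0.763, 0.0]
contact_force: [-0.7, 0.1, -0.9]
finger_gap: 0.094
grip_force: 0.0
```

```bash
python3 - <<'E'
from h import *
s=snap('scene','s3'); print(robot.get_state()['tool_pos'])
cv2.imwrite('pics/s3c.png',cv2.resize(cv2.cvtColor(s['pixels'],cv2.COLOR_RGB2BGR)[130:300,180:400],(776,600),interpolation=cv2.INTER_CUBIC))
E
```

```text
[ 498.76850563 -239.13271677   76.28669332]
```

View pics/s3c.png

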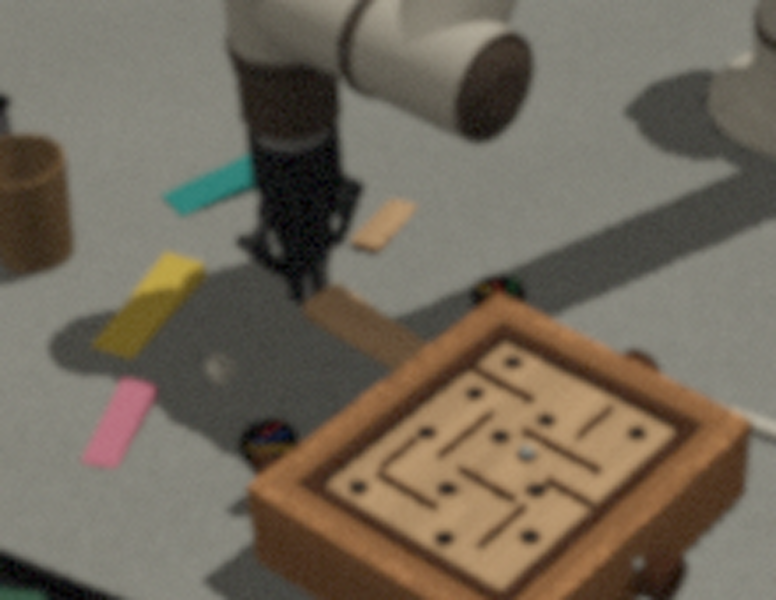

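The crop shows the fingertips square behind the thick end at (308, 293), with the wedge in line with the case. Continuing the push.

Request:
{"op": "move_arm", "data": {
  "xyz": [
    [-0.8,0,0],
    [-0.8,0,0],
    [-0.8,0,0],
    [-0.8,0,0],
    [-0.8,0,0],
    [-0.8,0,0],
    [-0.8,0,0],
    [-0.8,0,0],
    [-0.8,0,0],
    [-0.8,0,0],
    [-0.8,0,0],
    [-0.8,0,0],
    [-0.8,0,0],
    [0,0,0],
    [0,0,0]
  ],
  "twist": [
    [0,0,0],
    [0,0,0],
    [0,0,0],
    [0,0,0],
    [0,0,0],
    [0,0,0],
    [0,0,0],
    [0,0,0],
    [0,0,0],
    [0,0,0],
    [0,0,0],
    [0,0,0],
    [0,0,0],
    [0,0,0],
    [0,0,0]
  ],
  "gripper": [0.1,0.1,0.1,0.1,0.1,0.1,0.1,0.1,0.1,0.1,0.1,0.1,0.1,0.1,0.1]
}}

```text
time: 10.98
tool_pos: [515.8, -136.8, 76.4]
eef_rot: [0.0, -0.647, 0.763, -0.0]
contact_force: [-0.3, 0.2, -0.0]
finger_gap: 0.095
grip_force: 0.0
```

```bash
python3 - <<'E'
from h import *
f=[]
for i in range(6):
    s=robot.snapshot('scene'); f.append(robot.get_state()['contact_force'])
print(np.mean(f,0),np.std(f,0),robot.get_state()['tool_pos'])
cv2.imwrite('pics/s4c.png',cv2.resize(cv2.cvtColor(s['pixels'],cv2.COLOR_RGB2BGR)[150:300,200:398],(792,600),interpolation=cv2.INTER_CUBIC))
E
```

```text
[-0.10437759  0.19575299  0.24468944] [0.37625146 0.53330276 0.47456201] [ 515.782334   -136.98245146   76.4168223 ]
```

View pics/s4c.png

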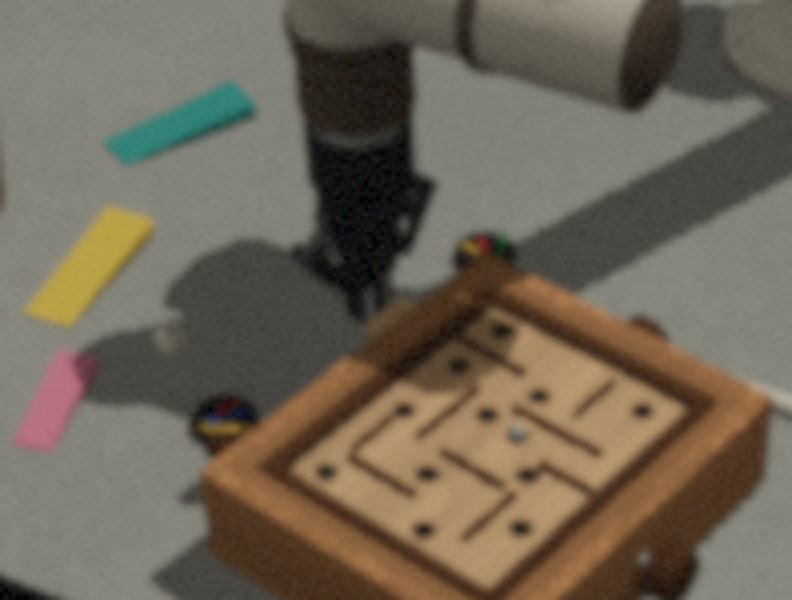

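The crop shows the thick end still outside the case at (390, 320), square against the fingers. About 20 mm remains, so I'll take finer steps.

Request:
{"op": "move_arm", "data": {
  "xyz": [
    [-0.4,0,0],
    [-0.4,0,0],
    [-0.4,0,0],
    [-0.2,0,0],
    [0,0,0]
  ],
  "twist": [
    [0,0,0],
    [0,0,0],
    [0,0,0],
    [0,0,0],
    [0,0,0]
  ],
  "gripper": [0.1,0.1,0.1,0.1,0.1]
}}

```text
time: 11.9
tool_pos: [518.2, -122.7, 76.4]
eef_rot: [0.0, -0.647, 0.763, -0.0]
contact_force: [-0.2, -0.5, 0.3]
finger_gap: 0.099
grip_force: 0.0
```

```bash
cat > f.py <<'E'
from h import *
f=[]
for i in range(8):
    robot.snapshot('top'); f.append(robot.get_state()['contact_force'])
s=robot.get_state(); p=s['tool_pos']; m=np.mean(f,0)
print(s['time'],m.round(2),'push',-(m[:2]@[.163,.987]).round(2),'along',((p[0]-497.9)*.163+(p[1]+243.8)*.987).round(1),p.round(1))
E
python3 f.py
```

```text
12.3 [-0.03  0.27 -0.19] push -0.27 along 122.4 [ 518.1 -123.1   76.4]
```

Request:
{"op": "move_arm", "data": {
  "xyz": [
    [-0.2,0,0],
    [0,0,0]
  ],
  "twist": [
    [0,0,0],
    [0,0,0]
  ],
  "gripper": [0.1,0.1]
}}

```text
time: 12.55
tool_pos: [518.5, -120.9, 76.4]
eef_rot: [0.0, -0.647, 0.763, -0.0]
contact_force: [0.1, -0.9, 0.6]
finger_gap: 0.099
grip_force: 0.0
```

```bash
python3 f.py
```

```text
12.95 [ 0.01 -0.32  0.1 ] push 0.32 along 124.5 [ 518.4 -121.    76.4]
```

Request:
{"op": "move_arm", "data": {
  "xyz": [
    [-0.2,0,0],
    [0,0,0]
  ],
  "twist": [
    [0,0,0],
    [0,0,0]
  ],
  "gripper": [0.1,0.1]
}}

```text
time: 13.2
tool_pos: [518.8, -118.9, 76.4]
eef_rot: [-0.0, -0.647, 0.763, 0.0]
contact_force: [1.0, -0.5, 0.1]
finger_gap: 0.101
grip_force: 0.0
```

```bash
python3 f.py
```

```text
13.6 [0.11 0.21 0.15] push -0.23 along 126.5 [ 518.8 -119.    76.4]
```

Request:
{"op": "move_arm", "data": {
  "xyz": [
    [-0.2,0,0],
    [0,0,0]
  ],
  "twist": [
    [0,0,0],
    [0,0,0]
  ],
  "gripper": [0.1,0.1]
}}

```text
time: 13.85
tool_pos: [519.1, -117.0, 76.4]
eef_rot: [0.0, -0.647, 0.763, 0.0]
contact_force: [-0.3, -0.8, 0.2]
finger_gap: 0.102
grip_force: 0.0
```

```bash
python3 f.py
```

```text
14.25 [ 0.2   0.06 -0.07] push -0.09 along 128.5 [ 519.1 -117.1   76.4]
```

Request:
{"op": "move_arm", "data": {
  "xyz": [
    [-0.1,0,0],
    [0,0,0]
  ],
  "twist": [
    [0,0,0],
    [0,0,0]
  ],
  "gripper": [0.1,0.1]
}}

```text
time: 14.5
tool_pos: [519.2, -116.1, 76.4]
eef_rot: [-0.0, -0.647, 0.763, 0.0]
contact_force: [-0.0, -0.6, -0.5]
finger_gap: 0.1
grip_force: 0.2
```

```bash
python3 f.py
```

```text
14.9 [-0.29 -0.31 -0.06] push 0.36 along 129.5 [ 519.2 -116.1   76.4]
```

Request:
{"op": "move_arm", "data": {
  "xyz": [
    [-0.2,0,0],
    [0,0,0]
  ],
  "twist": [
    [0,0,0],
    [0,0,0]
  ],
  "gripper": [0.1,0.1]
}}

```text
time: 15.15
tool_pos: [519.3, -114.4, 76.4]
eef_rot: [-0.0, -0.647, 0.763, 0.0]
contact_force: [-0.5, -3.5, 0.7]
finger_gap: 0.098
grip_force: 2.1
```

```bash
python3 f.py
```

```text
15.55 [-0.87 -4.93  0.81] push 5.0 along 131.1 [ 519.3 -114.5   76.4]
```

Request:
{"op": "move_arm", "data": {
  "xyz": [
    [-0.15,0,0],
    [0,0,0]
  ],
  "twist": [
    [0,0,0],
    [0,0,0]
  ],
  "gripper": [0.1,0.1]
}}

```text
time: 15.8
tool_pos: [519.4, -112.9, 76.4]
eef_rot: [-0.001, -0.647, 0.763, 0.0]
contact_force: [-0.8, -5.2, 1.5]
finger_gap: 0.099
grip_force: 2.6
```

```bash
python3 f.py
```

```text
16.2 [-1.16 -5.16  0.95] push 5.28 along 132.6 [ 519.4 -113.    76.4]
```

Bearing at 5 N. Backing off, rising, and going to the corner again.

Request:
{"op": "move_arm", "data": {
  "xyz": [
    [0.3,0,0],
    [0.7,0,0],
    [2,0,0],
    [0,0,0],
    [0,0,-4],
    [0,0,-6],
    [0,0,0],
    [-3.45,0.62,0],
    [-3.45,0.62,0],
    [-3.45,0.62,0],
    [0,0,0],
    [0,0,1.0],
    [0,0,0.5],
    [0,0,0],
    [0,0,0]
  ],
  "twist": [
    [0,0,0],
    [0,0,0],
    [0,0,0],
    [0,0,0],
    [0,0,0],
    [0,0,0],
    [0,0,0],
    [0,0,0],
    [0,0,0],
    [0,0,0],
    [0,0,0],
    [0,0,0],
    [0,0,0],
    [0,0,0],
    [0,0,0]
  ],
  "gripper": [0.1,0.1,0.1,0.1,0.1,0,0,0,0,0,0,0,0,0,0]
}}

```text
time: 18.08
tool_pos: [513.6, -37.6, 161.3]
eef_rot: [-0.0, -0.646, 0.763, -0.0]
contact_force: [0.8, 0.3, 0.8]
finger_gap: -0.002
grip_force: 0.0
```

```bash
python3 f.py
```

```text
18.475 [ 0.03 -0.04 -0.2 ] push 0.03 along 206.6 [513.5 -37.  161.5]
```

Request:
{"op": "move_arm", "data": {
  "xyz": [
    [0,0,0.1],
    [0,0,0.1],
    [0,0,0],
    [0,0,0]
  ],
  "twist": [
    [0,0,0],
    [0,0,0],
    [0,0,0],
    [0,0,0]
  ],
  "gripper": [0,0,0,0]
}}

```text
time: 18.98
tool_pos: [513.5, -37.1, 159.4]
eef_rot: [-0.0, -0.647, 0.763, 0.0]
contact_force: [0.6, 0.5, -0.2]
finger_gap: 0.002
grip_force: 0.0
```

```bash
python3 f.py
```

```text
19.375 [ 0.08  0.09 -0.17] push -0.1 along 206.6 [513.5 -37.1 159.4]
```

Request:
{"op": "move_arm", "data": {
  "xyz": [
    [0,0,0.1],
    [0,0,0.05],
    [0,0,0],
    [0,0,0]
  ],
  "twist": [
    [0,0,0],
    [0,0,0],
    [0,0,0],
    [0,0,0]
  ],
  "gripper": [0,0,0,0]
}}

```text
time: 19.88
tool_pos: [513.5, -37.1, 157.9]
eef_rot: [-0.0, -0.647, 0.763, 0.0]
contact_force: [-1.0, 0.4, 0.3]
finger_gap: -0.002
grip_force: 0.0
```

```bash
python3 f.py
```

```text
20.275 [ 0.09  0.03 -0.1 ] push -0.05 along 206.6 [513.5 -37.1 157.9]
```

Request:
{"op": "move_arm", "data": {
  "xyz": [
    [0,0,0.05],
    [0,0,0],
    [0,0,0]
  ],
  "twist": [
    [0,0,0],
    [0,0,0],
    [0,0,0]
  ],
  "gripper": [0,0,0]
}}

```text
time: 20.65
tool_pos: [513.6, -37.1, 157.7]
eef_rot: [0.0, -0.647, 0.763, -0.0]
contact_force: [-1.0, -0.7, 3.5]
finger_gap: -0.003
grip_force: 1.9
```

```bash
python3 f.py
```

```text
21.05 [-1.67  0.22  4.97] push 0.05 along 206.6 [513.6 -37.1 157.7]
```

The corner holds at 5 N with the tip at 84.7 mm. Releasing and retreating.

Request:
{"op": "move_arm", "data": {
  "xyz": [
    [0,0,-0.2],
    [0,0,-0.3],
    [0,0,-1],
    [0,0,-4],
    [0,0,-5],
    [4,-3,-3],
    [5,-3,0],
    [5,-3,0],
    [5,-3,0],
    [5,-3,0],
    [5,-3,0],
    [5,-3,0],
    [5,3,0],
    [5,3,0],
    [0,0,0],
    [0,0,0]
  ],
  "twist": [
    [0,0,0],
    [0,0,0],
    [0,0,0],
    [0,0,0],
    [0,0,0],
    [0,0,0],
    [0,0,0],
    [0,0,0],
    [0,0,0],
    [0,0,0],
    [0,0,0],
    [0,0,0],
    [0,0,0],
    [0,0,0],
    [0,0,0],
    [0,0,0]
  ],
  "gripper": [0,0,0,0,0,0,0,0,0,0,0,0,0,0,0,0]
}}

```text
time: 23.05
tool_pos: [589.4, -495.8, 292.7]
eef_rot: [0.0, -0.646, 0.763, -0.0]
contact_force: [-0.1, 1.1, -0.3]
finger_gap: -0.0
grip_force: 0.0
```

```bash
python3 - <<'E'
from h import *
s=snap('top','t5'); print(robot.get_state()['tool_pos']); case(s)
try: wedge(s,357,435)
except Exception as e: print(e)
cv2.imwrite('pics/t5c.png',cv2.resize(cv2.cvtColor(s['pixels'],cv2.COLOR_RGB2BGR)[170:350,250:490],(800,600),interpolation=cv2.INTER_CUBIC))
E
```

```text
[ 589.97819183 -495.00716946  292.69915295]
[[497.3 -48.5]
 [775.1 -87.6]
 [808.5 150.1]
 [530.7 189.2]]
[[ 501.  -101.8]
 [ 544.8 -103.4]
 [ 545.9  -72.3]
 [ 502.1  -70.8]]
```

View pics/t5c.png

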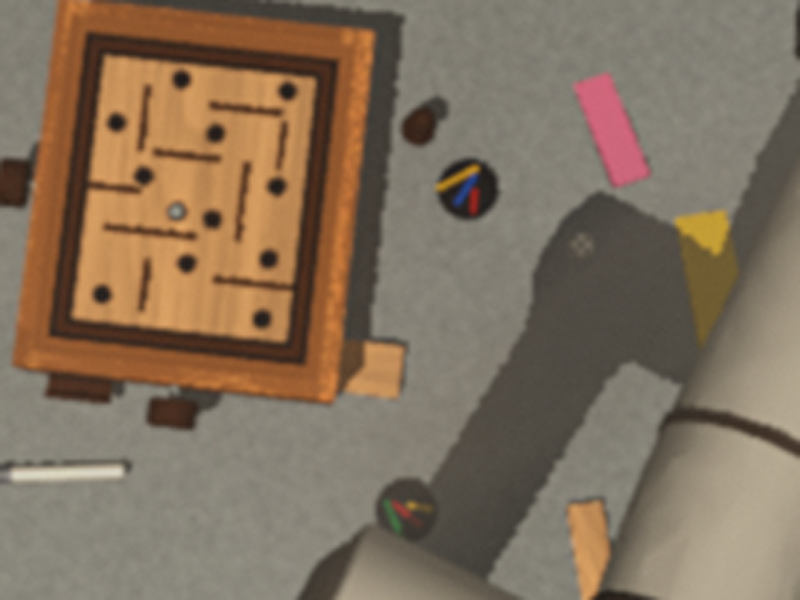

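The crop shows the wedge under the near-right corner, with its thick end outside at about (375, 368). The case has shifted about 1.5 mm, and the other things are in place.

```bash
python3 -c "
from cell import robot
print(robot.hand_in())"
```

```text
the job is handed in; nothing more can be done
None
```

I handed the job in: the loose corner dipped when first pressed, the wedge now sits under it and bears against the case, and the second press at 5 N found no give, but the judge returned no verdict. The case shifted about 1.5 mm (limit 20 mm).

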